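# Unlock the tube mixer and present its rocker arm

### The job

Get the tube mixer ready to take its rocker arm: first slide the transport lock grip on top of the mixer away from the fork, all the way to its end stop. Then take the rocker arm (the steel bar with a heavy weight at one end) from the bench by its balance point, lift it so that it stays level, and carry it over the mixer's fork: balance point over the middle of the fork, bar in line with the slot (either way round), the bar about 60 mm above the top of the fork. Finish while holding it there, level and still, with nothing set down, and leave the other things on the bench where they are.

Things in the scene. Friction and masses are not known exactly. Their poses are not given: they have to be found in the camera images.
- mixer: Tube mixer, white housing 210 x 130 x 50 mm, fixed. Origin: centre of underside; z up; x its long way. On top of the +x half, centred at x=+55, y=0, stands an aluminium fork: two upright cheeks 50 long (x), 10 thick, 45 high, with a 20 mm wide slot between them along x. On the -x half a lock track (top at z=56) runs along x at y=0.
- saddle (a point): Point on the mixer: middle of the fork's slot, at the height of the cheeks' tops, 95 mm above the bench; at (55, 0, 95) mm in the mixer's frame; axes parallel to the mixer's, so the slot runs along x.
- lock (a joint): Travel of the transport lock along the mixer's -x, away from the fork, in m: 0 = fully locked (its bolt lies in the fork's slot), 0.055 = fully drawn against the end stop. Dry friction about 2 N; it stays where it is left. It starts between 0 and 0.015.
- lock_top (a point): Centre of the top of the transport lock's black grip, a block 22 (mixer x) x 20 (mixer y) x 34 mm high, top 90 mm above the bench; moves with the lock. A steel bolt 10 mm wide runs from it towards the fork, 66 to 75 mm above the bench. Its sides facing the mixer's +y and -y are free to pinch.
- rocker: Rocker arm, loose on the bench, 0.5 to 0.85 kg: steel bar 170 long (x), 14 wide, 16 high, lying 18 to 34 mm above the bench; dark upright cast weight (diameter 40, height 44) centred at x=+85, light grey open ring (diameter 40, height 36) centred at x=-100; it rests on both. Origin: under the bar's middle, at bench level; z up.
- balance (a point): Balance point (centre of mass) of the rocker arm: in the middle of the bar's section, 43 mm from the bar's middle towards the weight, 26 mm above the bench at the start; a dark pivot hole in the bar's sides and a dark dot on its top mark it. Axes as the rocker's. The weight's edge is 22 mm away along the bar.
- jar: Bystander: clear specimen jar with yellow cap, diameter 42, height 65 mm, between the mixer's and the rocker's places. Origin under its centre.
- syringe: Bystander: packed syringe on a white card, 150 x 36 x 25 mm, nearest the robot in the middle. Origin under its centre, long way along x.
- spare_bar: Bystander: plain steel bar 170 x 14 x 16 mm without weight, lying flat at the back of the bench. Origin under its centre, long way along x.
- reagent: Bystander: white bottle with red cap, diameter 72, height 170 mm, on the left (+y). Origin under its centre.
- cylinder: Bystander: clear measuring cylinder on a yellow foot of diameter 90 mm, height 246 mm, on the right (-y). Origin under its centre.
Things that resemble listed ones, but are neither listed nor needed, are in the scene too. What is shaped like the rocker but brown or orange is not meant.

How it is judged:
On the way, in this order (a step that is already met when the one before it is completed fails the run):
1. the transport lock is drawn to its end stop (value of joint lock above 0.052 m), for 0.2 s.
2. the rocker arm is lifted off the bench, held at its balance point and level (height (world z) of balance above 0.06 m and contact force between rocker and the fingers above 1 N and horizontal distance between the grasp point and balance below 0.02 m and angle between rocker's own z axis and vertical below 0.14 rad), for 0.1 s.
At the end, for the whole second after the job is handed in: Lock drawn at least 50 of 55 mm. Rocker in the fingers, gripped within 20 mm of its balance point, off the mixer, still, level within 0.12 rad, balance point within 20 mm sideways of the fork's middle and 40 to 100 mm above the fork's top, bar in line with the slot within 0.15 rad (value of joint lock above 0.05 m and horizontal distance between balance and saddle below 0.02 m and z of balance in the frame of saddle between 0.04 and 0.1 m and angle between the x axis of rocker and the x axis of mixer, either way round below 0.15 rad and angle between rocker's own z axis and vertical below 0.12 rad and horizontal distance between the grasp point and balance below 0.02 m and contact force between rocker and the fingers above 1 N and contact force between rocker and mixer below 0.3 N and linear speed of rocker below 0.03 m/s); the arm keeps its last pose, push and grip.
It fails at once if a bystander is moved by more than 30 mm (distance of any of jar, syringe, spare_bar, reagent, cylinder from where it was at the start of the episode above 0.03 m).
It also fails if it takes over 53 s, if anything falls off the work surface, if the arm or the gripper's body presses on something with over 40 N, if the wrist force passes 120 N, or if a joint passes its speed limit or range.

### The arm

A 6-joint arm with a two-finger parallel gripper is mounted at the origin on the work surface. World frame = base frame: x ahead of the robot, y to its left, z up, the work surface at z = 0. Lengths are in m, angles in rad, forces in N, time in s.
With the tool pointing down it reaches from about 0.275 to 0.75 m from the base axis. Payload 10.2 kg.
Tool frame: the origin (TCP) lies on the mounting face of the last link; the fingertips stand 173 mm ahead of it and the grasp point (between the pads) lies 155 mm ahead of it (arm.grip_point_offset is the distance from the TCP to the grasp point, in m); z points along the fingers, y is the line along which they close (so a half turn about z gives the same grasp; the last joint's range is limited). The gripper opens to 85 mm and grips with 20 to 120 N. Pads are 22 mm wide; open, the fingers measure 114 mm over their backs; the gripper's body (76 mm by 85 mm) begins 54 mm behind the grasp point. The pads swing forward as they close: fully open they stand 13 mm farther back than shut.
Start: joints at [-1.386, 0.313, 1.498, -0, 1.331, -0.223], TCP at [0.208, -0.482, 0.405] pointing down, gripper open.
Joint ranges: [-2.94, 2.94], [-0.97, 2.17], [0.19, 2.56], [-1.23, 4.37], [0.02, 3.11], [-2.88, 2.88]. Speed limits (rad/s): [2.39, 2.39, 3.01, 3.14, 3.14, 3.14].

### API

Orientations are given as a unit quaternion [x, y, z, w].
In Python, from bench import arm gives the robot as it stands. The module is installed in compiled form; this text tells all that it offers.
- The arm moves only by the shell command python3 -m creep 'ROWS' [FORCE]. ROWS is JSON, a list of rows, each an object of numbers: "dx", "dy", "dz": the shift along the tool's x, y, z normalised to -1 to 1, where 1 is 50 cm; "twist": the turn about the tool's z normalised to -1 to 1, where 1 is 90 degrees; "hand": the opening, from -1 (shut) to 1 (fully open). In form: [{"dx": .., "dy": .., "dz": .., "twist": .., "hand": ..}, ...]. A call has 1 to 20 rows; each row shifts and turns the commanded pose from where the row before left it, along the tool's axes as they then stand; what a row does not reach is not made up. A row lasts 1/8 s, in which the tool goes at most 62.5 mm and 10.7 degrees, less where a joint would pass 70% of its speed; a pose out of reach is approached as far as the arm can. A call with a number of a shift or a turn outside -1 to 1 is refused whole. A call with a gripper value outside its range is refused whole. The fingers move at their own pace and stop on an object; FORCE is the grip in N (left out, the last holds). Time passes only in rows, so rows that do not move let the fingers close. It gives the time, the measured TCP pose, the force, the opening and the grip force at its end, in the units of the state.
- arm.observe(): the state, without advancing time (a new reading comes with each control period).
- arm.camera(name): name is "scene" or "top" or "wrist"; returns the picture (420x560x3 uint8, blue, green, red); there is no depth.
- arm.get_calibration(name): a dict with "intrinsics" (3x3 intrinsics, pixels), "T" (4x4, takes a point from camera to world coordinates). Camera axes: x right, y down, z forward; pixel columns grow to the right and rows downward; lengths in m; the calibration is good to about 2 mm. A picture is of the moment at which its call begins: read the wrist's pose just before it. get_calibration takes no time and is no camera call; for the wrist camera it gives the pose at the moment of the call.
- arm.sign_off(): hands the job in; it is judged then, once.
Trained networks look in the newest picture that a camera, given by its name, has taken for a name from the list of things; names that differ only in an ending like _2 or _b are one class to them, and where a whole thing is asked for, a point or a joint stands for the part that bears it (a point fixed in the world has none). Each returns a list of dicts, best first, with "score" (0 to 1); they miss things now and then, are a little off and sometimes report something else, mostly with a low value. They report only what shows in the picture. A call takes as long as a camera call. They do not tell look-alikes from the thing itself.
- arm.silhouettes(camera, name): "region" (420x560 bool, what is visible of it) and "position" ([column, row] in pixels, amid what is visible of it).
- arm.spot_point(camera, name): "position" ([column, row] in pixels: a listed point, or the origin of a listed thing).
The state is a dict: "time": time; "q": joint angles; "qvel": joint speeds; "joint_efforts": joint torques, N m; "ee_pos": TCP position; "tool_rot": TCP orientation; "ft_force": force on the tool from outside, world axes, zero at the start; "torque": the same for the moment, N m; "width": finger opening in m; "gripper_force": force on a finger pad.
Only numpy, scipy, OpenCV 4.12 (cv2) and the standard library are available. Lean on these libraries where they do the work, as an engineer would, in place of code of your own. Each camera call takes 0.05 s, during which the arm holds its last target. There are 200 camera calls.

## Working session

There is one attempt and no reset: what is moved stays moved. The work goes in short steps, Python scripts to look and compute and a shell command to move; the robot and the scene stay as the last step left them, time stands still between calls to the robot, and variables do not carry over. Pictures are saved under pics/ and viewed, at most 10 in all, crops included, and the job is handed in when it is done.

```bash
mkdir -p pics
cat > h.py <<'E'
import numpy as np, cv2
from bench import arm
from scipy.spatial.transform import Rotation as R
def ray(cam,uv,z):
    c=arm.get_calibration(cam);K=np.array(c["intrinsics"]);T=np.array(c["T"])
    d=T[:3,:3]@np.linalg.solve(K,[uv[0],uv[1],1]);o=T[:3,3]
    return o+d*(z-o[2])/d[2]
def proj(cam,p):
    c=arm.get_calibration(cam);K=np.array(c["intrinsics"]);T=np.array(c["T"])
    q=K@(T[:3,:3].T@(np.array(p)-T[:3,3]));return q[:2]/q[2]
E
python3 - <<'E'
from h import *
s=arm.observe();print({k:np.round(v,3) for k,v in s.items()})
print(R.from_quat(s["tool_rot"]).as_matrix().round(3))
for c in("top","scene"):
    cv2.imwrite(f"pics/{c}0.png",arm.camera(c))
    Z=dict(saddle=.095,lock_top=.09,balance=.026,mixer=0,rocker=0,jar=0,syringe=0,spare_bar=0,reagent=0,cylinder=0)
    for n,z in Z.items():
        print(c,n,[(round(d["score"],2),np.round(d["position"]).tolist(),ray(c,d["position"],z)[:2].round(3).tolist()) for d in arm.spot_point(c,n)[:3]])
E
```

```text
{'time': np.float64(0.0), 'q': array([-1.386,  0.313,  1.498, -0.   ,  1.331, -0.223]), 'qvel': array([-0.001, -0.001, -0.001,  0.   ,  0.   , -0.001]), 'joint_efforts': array([ 3.0000e-03, -4.1226e+01, -2.5975e+01, -0.0000e+00,  4.0000e-03,
       -0.0000e+00]), 'ee_pos': array([ 0.208, -0.482,  0.404]), 'tool_rot': array([ 0.979,  0.202, -0.   , -0.001]), 'ft_force': array([-1.088,  0.916,  0.515]), 'torque': array([-0.034, -0.024,  0.016]), 'gripper_force': np.float64(0.0), 'width': np.float64(0.085)}
[[ 0.918  0.397 -0.   ]
 [ 0.397 -0.918  0.001]
 [ 0.    -0.001 -1.   ]]
top saddle [(0.68, [355.0, 167.0], [0.642, -0.22])]
top lock_top [(0.48, [349.0, 194.0], [0.565, -0.199])]
top balance [(0.82, [366.0, 305.0], [0.255, -0.246]), (0.77, [182.0, 320.0], [0.216, 0.274]), (0.76, [206.0, 198.0], [0.568, 0.216])]
top mixer [(0.55, [346.0, 193.0], [0.587, -0.204])]
top rocker [(0.83, [216.0, 212.0], [0.531, 0.191]), (0.73, [186.0, 306.0], [0.254, 0.272])]
top jar [(0.49, [278.0, 181.0], [0.625, 0.003])]
top syringe [(0.6, [282.0, 246.0], [0.427, -0.01])]
top spare_bar [(0.56, [258.0, 1
[... 183 characters left out ...]
0, 194.0], [0.584, -0.198])]
scene saddle [(0.65, [192.0, 244.0], [0.64, -0.229])]
scene lock_top [(0.75, [206.0, 223.0], [0.575, -0.207])]
scene balance [(0.94, [218.0, 146.0], [0.266, -0.234]), (0.91, [386.0, 140.0], [0.198, 0.289]), (0.58, [363.0, 244.0], [0.568, 0.211])]
scene mixer [(0.68, [210.0, 242.0], [0.585, -0.207])]
scene rocker [(0.79, [215.0, 163.0], [0.312, -0.239]), (0.75, [382.0, 163.0], [0.269, 0.279]), (0.61, [357.0, 238.0], [0.538, 0.2])]
scene jar [(0.88, [292.0, 261.0], [0.623, 0.023])]
scene syringe [(0.74, [286.0, 207.0], [0.452, -0.005])]
scene spare_bar []
scene reagent [(0.66, [461.0, 243.0], [0.529, 0.486])]
scene cylinder [(0.86, [110.0, 230.0], [0.571, -0.495])]
```

View pics/top0.png

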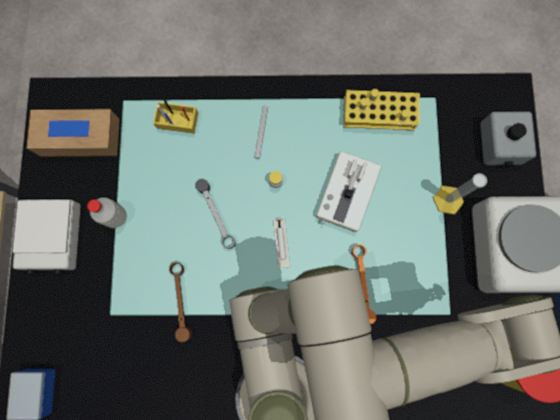

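View pics/scene0.png

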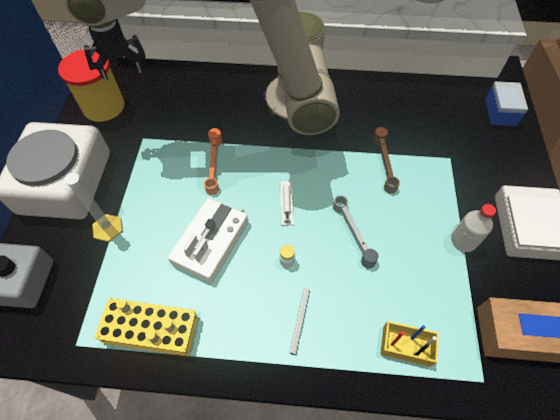

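```bash
python3 -m creep '[{"dx":0.08,"dy":-0.02},{"dx":0.1,"dy":-0.027},{"dx":0.1,"dy":-0.027},{"dx":0.1,"dy":-0.027},{"dx":0.1,"dy":-0.027},{"dx":0.1,"dy":-0.027},{"dx":0.1,"dy":-0.027},{"dx":0.06,"dy":-0.02},{"twist":0.1},{"twist":0.1},{"twist":0.1},{"twist":0.1},{"twist":0.05},{}]'
python3 - <<'E'
from h import *
s=arm.observe();print({k:np.round(s[k],3) for k in("time","q","ee_pos")})
print(R.from_quat(s["tool_rot"]).as_matrix().round(3))
print(np.array(arm.get_calibration("wrist")["T"]).round(3))
c="wrist";cv2.imwrite("pics/w1.png",arm.camera(c))
for n,z in dict(saddle=.095,lock_top=.09,mixer=0).items():
    print(n,[(round(d["score"],2),np.round(d["position"]).tolist(),ray(c,d["position"],z)[:2].round(4).tolist()) for d in arm.spot_point(c,n)[:3]])
for n in("lock_top","mixer"):
  for d in arm.silhouettes(c,n)[:2]:
    m=d["region"].astype(np.uint8);ct=max(cv2.findContours(m,0,2)[0],key=cv2.contourArea)
    print(n,round(d["score"],2),m.sum(),cv2.boundingRect(ct),cv2.minAreaRect(ct))
E
```

```text
{'time': np.float64(1.1), 'q': array([-1.386,  0.313,  1.498, -0.   ,  1.331, -0.223]), 'ee_pos': array([ 0.208, -0.482,  0.405])}
[[ 0.918  0.397 -0.   ]
 [ 0.397 -0.918  0.   ]
 [ 0.    -0.    -1.   ]]
[[ 0.397 -0.885 -0.243  0.269]
 [-0.918 -0.383 -0.105 -0.456]
 [ 0.     0.265 -0.964  0.375]
 [ 0.     0.     0.     1.   ]]
saddle []
lock_top []
mixer []validation failed for argument at $[0]...
```

View pics/w1.png

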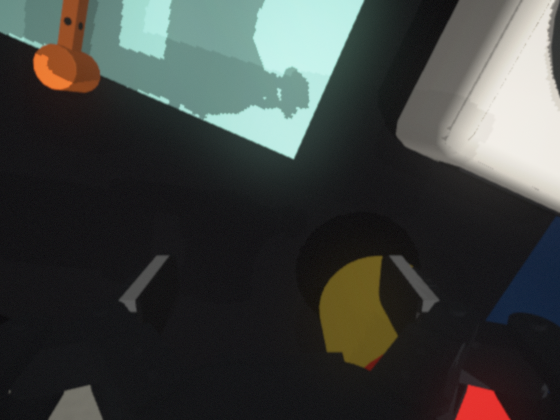

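The picture shows only the start area, with an orange decoy at (70,60) and the yellow bin under the gripper. The row format needs every field, so the move was refused.

```bash
python3 -m creep '[{"dx":0.08,"dy":-0.02,"dz":0,"twist":0,"hand":1},{"dx":0.1,"dy":-0.027,"dz":0,"twist":0,"hand":1},{"dx":0.1,"dy":-0.027,"dz":0,"twist":0,"hand":1},{"dx":0.1,"dy":-0.027,"dz":0,"twist":0,"hand":1},{"dx":0.1,"dy":-0.027,"dz":0,"twist":0,"hand":1},{"dx":0.1,"dy":-0.027,"dz":0,"twist":0,"hand":1},{"dx":0.1,"dy":-0.027,"dz":0,"twist":0,"hand":1},{"dx":0.06,"dy":-0.02,"dz":0,"twist":0,"hand":1},{"dx":0,"dy":0,"dz":0,"twist":0.1,"hand":1},{"dx":0,"dy":0,"dz":0,"twist":0.1,"hand":1},{"dx":0,"dy":0,"dz":0,"twist":0.1,"hand":1},{"dx":0,"dy":0,"dz":0,"twist":0.1,"hand":1},{"dx":0,"dy":0,"dz":0,"twist":0.05,"hand":1},{"dx":0,"dy":0,"dz":0,"twist":0,"hand":1}]'
cat > look.py <<'E'
from h import *
import sys
def look(name,Z,S=()):
    s=arm.observe();print({k:np.round(s[k],4) for k in("time","q","ee_pos","ft_force","width","gripper_force")})
    print(R.from_quat(s["tool_rot"]).as_matrix().round(3).tolist())
    c="wrist";cv2.imwrite(f"pics/{name}.png",arm.camera(c))
    for n,z in Z.items():
        print(n,[(round(d["score"],2),np.round(d["position"]).tolist(),ray(c,d["position"],z)[:2].round(4).tolist()) for d in arm.spot_point(c,n)[:3]])
    for n,z in S:
      for d in arm.silhouettes(c,n)[:2]:
        m=d["region"].astype(np.uint8);ct=max(cv2.findContours(m,0,2)[0],key=cv2.contourArea)
        w=np.array([ray(c,p,z)[:2] for p in ct[:,0].astype(float)],np.float32)*1000
        r=cv2.minAreaRect(w);print(n,round(d["score"],2),m.sum(),cv2.boundingRect(ct),np.round(r[0],1),np.round(r[1],1),round(r[2],1))
E
python3 - <<'E'
from look import *
look("w2",dict(saddle=.095,lock_top=.09,mixer=0),(("mixer",.05),("lock_top",.09)))
E
```

```text
time: 3.15
ee_pos: [0.5078, -0.2425, 0.4047]
tool_rot: [0.989, -0.149, -0.0, -0.0]
ft_force: [0.6, -0.1, -0.1]
width: 0.0853
gripper_force: 0.0
{'time': np.float64(3.15), 'q': array([-0.6537,  0.3966,  1.3805,  0.    ,  1.3646,  1.2154]), 'ee_pos': array([ 0.5078, -0.2425,  0.4047]), 'ft_force': array([ 0.5596, -0.1264, -0.0865]), 'width': np.float64(0.0853), 'gripper_force': np.float64(0.0)}
[[0.956, -0.294, -0.0], [-0.294, -0.956, 0.0], [-0.0, -0.0, -1.0]]
saddle [(0.93, [204.0, 41.0], [0.6376, -0.2232])]
lock_top [(0.85, [207.0, 136.0], [0.57, -0.1997])]
mixer [(0.79, [225.0, 117.0], [0.5828, -0.2057])]
mixer 0.84 30359 (146, 0, 150, 228) [ 578.9 -205.3] [128.8 212.4] 69.4
lock_top 0.7 1829 (197, 43, 30, 108) [ 597.1 -214. ] [24.1 82.8] 69.2
lock_top 0.49 229 (0, 302, 15, 22) [469.1  42.6] [13.2 24.1] 60.6
```

View pics/w2.png

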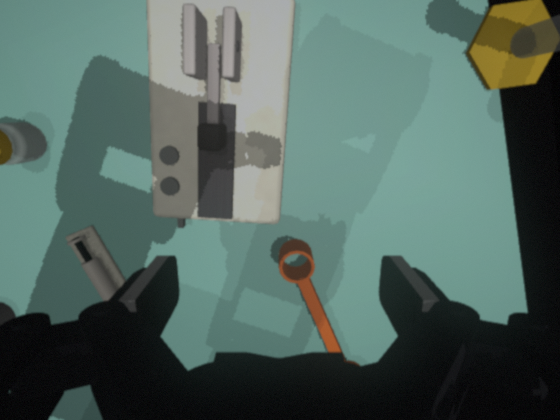

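The picture shows the mixer with fork at (210,40), the black grip at (210,136), and an orange decoy ring at (295,260). The mixer's x axis is at about -20° and the grip is at (0.570,-0.1995).

```bash
python3 -m creep '[{"dx":0,"dy":0,"dz":0,"twist":0.033,"hand":1},{"dx":0.045,"dy":-0.06,"dz":0,"twist":0,"hand":1},{"dx":0.042,"dy":-0.063,"dz":0.05,"twist":0,"hand":1},{"dx":0,"dy":0,"dz":0.08,"twist":0,"hand":1},{"dx":0,"dy":0,"dz":0.06,"twist":0,"hand":1},{"dx":0,"dy":0,"dz":0,"twist":0,"hand":1},{"dx":0,"dy":0,"dz":0,"twist":0,"hand":1}]'
python3 - <<'E'
from look import *
look("w3",dict(saddle=.095,lock_top=.09,mixer=0))
E
```

```text
time: 4.32
ee_pos: [0.5701, -0.1999, 0.3113]
tool_rot: [0.985, -0.175, 0.001, 0.0]
ft_force: [-0.6, -0.6, -0.3]
width: 0.0855
gripper_force: 0.0
{'time': np.float64(4.325), 'q': array([-5.3100e-01,  5.6600e-01,  1.3706e+00,  1.0000e-04,  1.2028e+00,
        1.3906e+00]), 'ee_pos': array([ 0.5701, -0.1999,  0.3113]), 'ft_force': array([-0.6155, -0.6244, -0.3034]), 'width': np.float64(0.0855), 'gripper_force': np.float64(0.0)}
[[0.939, -0.344, 0.002], [-0.344, -0.939, -0.001], [0.002, 0.0, -1.0]]
saddle [(0.6, [281.0, 103.0], [0.6369, -0.2261])]
lock_top [(0.65, [280.0, 230.0], [0.5681, -0.2007])]
mixer [(0.63, [283.0, 175.0], [0.5829, -0.2089])]
```

View pics/w3.png

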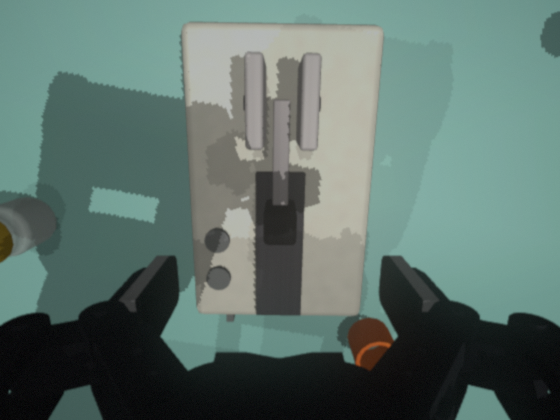

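The picture shows the grip at (280,225) between the open fingers, and the slot vertical in the image, so the yaw of -20° is right. Next I descend and pinch.

```bash
python3 -m creep '[{"dx":0,"dy":0,"dz":0.06,"twist":0,"hand":1},{"dx":0,"dy":0,"dz":0.06,"twist":0,"hand":1},{"dx":0,"dy":0,"dz":0.036,"twist":0,"hand":1},{"dx":0,"dy":0,"dz":0,"twist":0,"hand":-1},{"dx":0,"dy":0,"dz":0,"twist":0,"hand":-1},{"dx":0,"dy":0,"dz":0,"twist":0,"hand":-1},{"dx":0,"dy":0,"dz":0,"twist":0,"hand":-1},{"dx":0,"dy":0,"dz":0,"twist":0,"hand":-1},{"dx":0,"dy":0,"dz":0,"twist":0,"hand":-1}]' 35
```

```text
time: 5.65
ee_pos: [0.5699, -0.2003, 0.2327]
tool_rot: [0.985, -0.175, 0.001, 0.001]
ft_force: [-3.2, -4.2, 5.8]
width: 0.0195
gripper_force: 37.7
```

```bash
python3 -m creep '[{"dx":-0.02,"dy":0,"dz":0,"twist":0,"hand":-1},{"dx":-0.03,"dy":0,"dz":0,"twist":0,"hand":-1},{"dx":-0.02,"dy":0,"dz":0,"twist":0,"hand":-1},{"dx":-0.01,"dy":0,"dz":0,"twist":0,"hand":-1},{"dx":0,"dy":0,"dz":0,"twist":0,"hand":-1}]'
python3 -m creep '[{"dx":-0.006,"dy":0,"dz":0,"twist":0,"hand":-1},{"dx":0,"dy":0,"dz":0,"twist":0,"hand":-1}]'
```

```text
time: 6.28
ee_pos: [0.532, -0.186, 0.2327]
tool_rot: [0.985, -0.175, 0.001, 0.0]
ft_force: [-2.4, -1.0, 8.3]
width: 0.0191
gripper_force: 37.9
time: 6.52
ee_pos: [0.5294, -0.185, 0.2327]
tool_rot: [0.985, -0.175, 0.001, 0.0]
ft_force: [-0.3, -2.8, 6.7]
width: 0.0195
gripper_force: 37.8
```

Moved 43 mm so far without hitting a stop; I continue in small steps.

```bash
for i in 1 2 3 4; do :; done; python3 -m creep '[{"dx":-0.006,"dy":0,"dz":0,"twist":0,"hand":-1},{"dx":-0.004,"dy":0,"dz":0,"twist":0,"hand":-1},{"dx":0,"dy":0,"dz":0,"twist":0,"hand":-1}]'
python3 -m creep '[{"dx":-0.006,"dy":0,"dz":0,"twist":0,"hand":-1},{"dx":0,"dy":0,"dz":0,"twist":0,"hand":-1}]'
python3 -m creep '[{"dx":-0.006,"dy":0,"dz":0,"twist":0,"hand":-1},{"dx":0,"dy":0,"dz":0,"twist":0,"hand":-1}]'
```

```text
time: 6.9
ee_pos: [0.5248, -0.1832, 0.2327]
tool_rot: [0.985, -0.175, 0.001, 0.0]
ft_force: [-0.5, -2.1, 7.6]
width: 0.0194
gripper_force: 37.8
time: 7.15
ee_pos: [0.522, -0.1822, 0.2327]
tool_rot: [0.985, -0.175, 0.001, 0.0]
ft_force: [-1.5, -0.8, 7.5]
width: 0.0196
gripper_force: 37.8
time: 7.4
ee_pos: [0.5198, -0.1814, 0.2328]
tool_rot: [0.985, -0.175, 0.003, 0.001]
ft_force: [7.4, -2.9, 2.5]
width: 0.0193
gripper_force: 37.1
```

```bash
python3 -m creep '[{"dx":-0.006,"dy":0,"dz":0,"twist":0,"hand":-1},{"dx":0,"dy":0,"dz":0,"twist":0,"hand":-1},{"dx":0,"dy":0,"dz":0,"twist":0,"hand":-1}]'
```

```text
time: 7.78
ee_pos: [0.5185, -0.1809, 0.2328]
tool_rot: [0.984, -0.175, 0.007, 0.001]
ft_force: [23.9, -6.9, -8.9]
width: 0.0195
gripper_force: 35.8
```

End stop reached (24 N reaction). Now release, rise, and check.

```bash
python3 -m creep '[{"dx":0,"dy":0,"dz":0,"twist":0,"hand":1},{"dx":0,"dy":0,"dz":0,"twist":0,"hand":1},{"dx":0,"dy":0,"dz":0,"twist":0,"hand":1},{"dx":0,"dy":0,"dz":-0.05,"twist":0,"hand":1},{"dx":0,"dy":0,"dz":-0.1,"twist":0,"hand":1},{"dx":0,"dy":0,"dz":-0.1,"twist":0,"hand":1},{"dx":0,"dy":0,"dz":-0.08,"twist":0,"hand":1},{"dx":0,"dy":0,"dz":0,"twist":0,"hand":1},{"dx":0,"dy":0,"dz":0,"twist":0,"hand":1}]'
python3 - <<'E'
from look import *
look("w4",dict(saddle=.095,lock_top=.09,mixer=0),(("mixer",.05),))
E
```

```text
time: 8.9
ee_pos: [0.5161, -0.18, 0.3956]
tool_rot: [0.985, -0.175, -0.001, -0.0]
ft_force: [-0.3, 0.6, -0.4]
width: 0.0854
gripper_force: 0.0
{'time': np.float64(8.9), 'q': array([-0.55  ,  0.3675,  1.4459,  0.    ,  1.33  ,  1.3716]), 'ee_pos': array([ 0.5161, -0.18  ,  0.3956]), 'ft_force': array([-0.3105,  0.5829, -0.3581]), 'width': np.float64(0.0854), 'gripper_force': np.float64(0.0)}
[[0.939, -0.344, -0.002], [-0.344, -0.939, 0.001], [-0.002, -0.0, -1.0]]
saddle [(0.74, [280.0, 21.0], [0.637, -0.2253])]
lock_top [(0.75, [279.0, 188.0], [0.5198, -0.1818])]
mixer [(0.82, [282.0, 104.0], [0.5838, -0.2084])]
mixer 0.78 30009 (205, 0, 154, 222) [ 571.5 -201.5] [127.9 195.4] 69.1
```

View pics/w4.png

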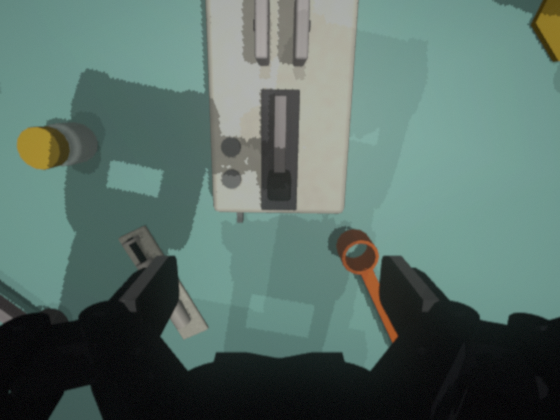

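```bash
python3 -m creep '[{"dx":-0.04,"dy":-0.08,"dz":0,"twist":0,"hand":1},{"dx":-0.04,"dy":-0.1,"dz":0,"twist":0,"hand":1},{"dx":-0.04,"dy":-0.1,"dz":0,"twist":0,"hand":1},{"dx":-0.04,"dy":-0.1,"dz":0,"twist":0,"hand":1},{"dx":-0.04,"dy":-0.1,"dz":0,"twist":0,"hand":1},{"dx":-0.04,"dy":-0.1,"dz":0,"twist":0,"hand":1},{"dx":-0.01,"dy":-0.055,"dz":0,"twist":0,"hand":1},{"dx":0,"dy":0,"dz":0,"twist":-0.1,"hand":1},{"dx":0,"dy":0,"dz":0,"twist":-0.1,"hand":1},{"dx":0,"dy":0,"dz":0,"twist":-0.1,"hand":1},{"dx":0,"dy":0,"dz":0,"twist":-0.1,"hand":1},{"dx":0,"dy":0,"dz":0,"twist":-0.09,"hand":1},{"dx":0,"dy":0,"dz":0,"twist":0,"hand":1}]'
python3 - <<'E'
from look import *
look("w5",dict(balance=.026,rocker=0),(("rocker",.034),))
E
```

```text
time: 10.78
ee_pos: [0.508, 0.161, 0.3963]
tool_rot: [0.978, 0.207, -0.0, -0.0]
ft_force: [-0.1, -0.8, 0.5]
width: 0.0853
gripper_force: 0.0
{'time': np.float64(10.775), 'q': array([0.0869, 0.3369, 1.487 , 0.    , 1.3184, 1.2402]), 'ee_pos': array([0.508 , 0.161 , 0.3963]), 'ft_force': array([-0.0955, -0.7626,  0.549 ]), 'width': np.float64(0.0853), 'gripper_force': np.float64(0.0)}
[[0.914, 0.405, -0.001], [0.405, -0.914, -0.0], [-0.001, -0.0, -1.0]]
balance [(0.61, [257.0, 105.0], [0.5659, 0.2091])]
rocker [(0.92, [260.0, 147.0], [0.5269, 0.1916])]
rocker 0.66 2688 (86, 227, 50, 76) [347.9 297.5] [45.6 99.2] 83.0
rocker 0.61 5016 (233, 29, 50, 233) [522.9 188.3] [226.6  40.3] 25.5
```

View pics/w5.png

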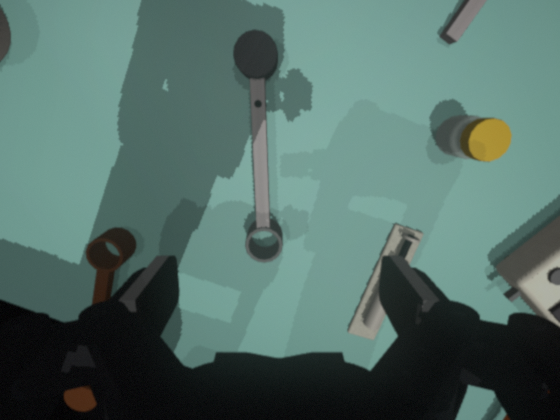

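The pictures show the lock fully drawn (grip at 279,188). The real rocker is at its dot (258,103), weight (255,53) and ring (264,243), and the brown decoy is off to the left.

Run:
```python
from h import *
img=cv2.imread("pics/w5.png");g=cv2.cvtColor(img,6)
b=ray("wrist",(258,103.5),.034);e=ray("wrist",(263,222),.034)
print(b,e,np.degrees(np.arctan2(*(b-e)[1::-1])),np.hypot(*(b-e)[:2]))
hsv=cv2.cvtColor(img,cv2.COLOR_BGR2HSV)
P=[]
for r in range(115,218,3):
    c=np.where(hsv[r,235:290,1]<60)[0]+235
    P.append((r,c.min(),c.max(),c.mean()))
P=np.array(P);print(P[::8])
f=np.polyfit(P[:,0],P[:,3],1)
b,e=[ray("wrist",(np.polyval(f,r),r),.034) for r in(103.5,218)]
print(b,np.degrees(np.arctan2(*(b-e)[1::-1])))
```

```text
[0.5676882 0.2086662 0.034    ] [0.46099343 0.15782277 0.034     ] 25.47927599060908 0.11818980355305371
[[115.  250.  266.  258. ]
 [139.  242.  267.  256.6]
 [163.  252.  268.  260. ]
 [187.  254.  269.  261.5]
 [211.  255.  270.  262.5]]
[0.56748787 0.20911847 0.034     ] 25.609595289337364
```

```bash
python3 -m creep '[{"dx":0,"dy":0,"dz":0,"twist":-0.018,"hand":1},{"dx":0.074,"dy":-0.018,"dz":0,"twist":0,"hand":1},{"dx":0.074,"dy":-0.018,"dz":0,"twist":0,"hand":1},{"dx":0,"dy":0,"dz":0.08,"twist":0,"hand":1},{"dx":0,"dy":0,"dz":0.1,"twist":0,"hand":1},{"dx":0,"dy":0,"dz":0.05,"twist":0,"hand":1},{"dx":0,"dy":0,"dz":0,"twist":0,"hand":1},{"dx":0,"dy":0,"dz":0,"twist":0,"hand":1}]'
python3 - <<'E'
from look import *
look("w6",dict(balance=.026,rocker=0))
E
```

```text
time: 11.98
ee_pos: [0.5673, 0.2093, 0.2832]
tool_rot: [0.975, 0.222, 0.001, 0.0]
ft_force: [0.0, 0.2, 0.9]
width: 0.0853
gripper_force: 0.0
{'time': np.float64(11.975), 'q': array([0.1599, 0.5975, 1.3972, 0.    , 1.1445, 1.2835]), 'ee_pos': array([0.5673, 0.2093, 0.2832]), 'ft_force': array([0.0054, 0.18  , 0.9236]), 'width': np.float64(0.0853), 'gripper_force': np.float64(0.0)}
[[0.902, 0.432, 0.002], [0.432, -0.902, 0.0], [0.002, 0.001, -1.0]]
balance [(0.7, [275.0, 213.0], [0.5648, 0.2104])]
rocker [(0.83, [280.0, 254.0], [0.528, 0.1892])]
```

View pics/w6.png

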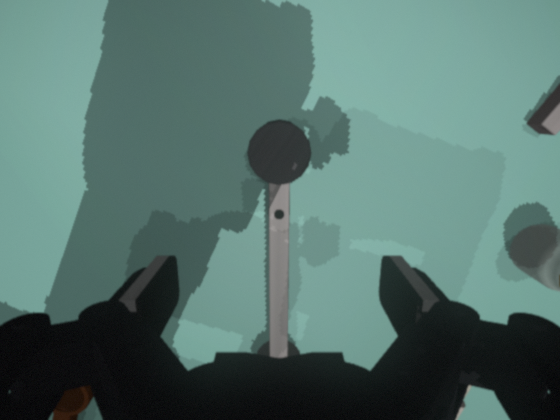

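The picture shows the bar vertical between the fingers, the dot at (279,214) and the weight at (280,150). Alignment is good, so I descend and grip.

```bash
python3 -c "
from h import *
print(ray('wrist',(279,214),.034))"
python3 -m creep '[{"dx":0,"dy":0,"dz":0.08,"twist":0,"hand":1},{"dx":0,"dy":0,"dz":0.07,"twist":0,"hand":1},{"dx":0,"dy":0,"dz":0.03,"twist":0,"hand":1},{"dx":0,"dy":0,"dz":0.021,"twist":0,"hand":1},{"dx":0,"dy":0,"dz":0,"twist":0,"hand":-1},{"dx":0,"dy":0,"dz":0,"twist":0,"hand":-1},{"dx":0,"dy":0,"dz":0,"twist":0,"hand":-1},{"dx":0,"dy":0,"dz":0,"twist":0,"hand":-1},{"dx":0,"dy":0,"dz":0,"twist":0,"hand":-1},{"dx":0,"dy":0,"dz":0,"twist":0,"hand":-1},{"dx":0,"dy":0,"dz":0,"twist":0,"hand":-1}]' 80
```

```text
[0.56730435 0.20873437 0.034     ]
time: 13.5
ee_pos: [0.5672, 0.2091, 0.1819]
tool_rot: [0.975, 0.222, 0.0, 0.0]
ft_force: [-0.3, -1.5, 6.1]
width: 0.0128
gripper_force: 78.9
```

```bash
python3 -m creep '[{"dx":0,"dy":0,"dz":-0.01,"twist":0,"hand":-1},{"dx":0,"dy":0,"dz":-0.02,"twist":0,"hand":-1},{"dx":0,"dy":0,"dz":-0.03,"twist":0,"hand":-1},{"dx":0,"dy":0,"dz":-0.04,"twist":0,"hand":-1},{"dx":0,"dy":0,"dz":-0.04,"twist":0,"hand":-1},{"dx":0,"dy":0,"dz":-0.02,"twist":0,"hand":-1},{"dx":0,"dy":0,"dz":0,"twist":0,"hand":-1},{"dx":0,"dy":0,"dz":0,"twist":0,"hand":-1},{"dx":0,"dy":0,"dz":0,"twist":0,"hand":-1}]'
python3 - <<'E'
from look import *
s=arm.observe();print(s["torque"])
look("w7",dict(balance=.026+.08))
cv2.imwrite("pics/s7.png",cv2.resize(arm.camera("scene")[180:300,280:420],None,fx=4,fy=4,interpolation=2))
im=np.hstack([cv2.imread("pics/w7.png")[:,100:460],cv2.resize(cv2.imread("pics/s7.png"),(420,360))[:,:][0:360]]) if 0 else None
w=cv2.imread("pics/w7.png")[:, 100:460]; t=cv2.resize(cv2.imread("pics/s7.png"),(430,420))
cv2.imwrite("pics/c7.png",np.hstack([w,t]))
E
```

```text
time: 14.62
ee_pos: [0.5668, 0.2092, 0.2604]
tool_rot: [0.975, 0.222, -0.001, -0.0]
ft_force: [-0.1, -0.4, -8.0]
width: 0.0123
gripper_force: 78.5
[-0.02211186 -0.05127546  0.04847874]
{'time': np.float64(14.625), 'q': array([0.1598, 0.6242, 1.4176, 0.    , 1.1013, 1.2836]), 'ee_pos': array([0.5668, 0.2092, 0.2604]), 'ft_force': array([-0.1321, -0.4142, -7.9806]), 'width': np.float64(0.0123), 'gripper_force': np.float64(78.4814)}
[[0.902, 0.432, -0.001], [0.432, -0.902, -0.0], [-0.001, -0.0, -1.0]]
balance [(0.85, [277.0, 278.0], [0.5675, 0.2102])]
```

View pics/c7.png

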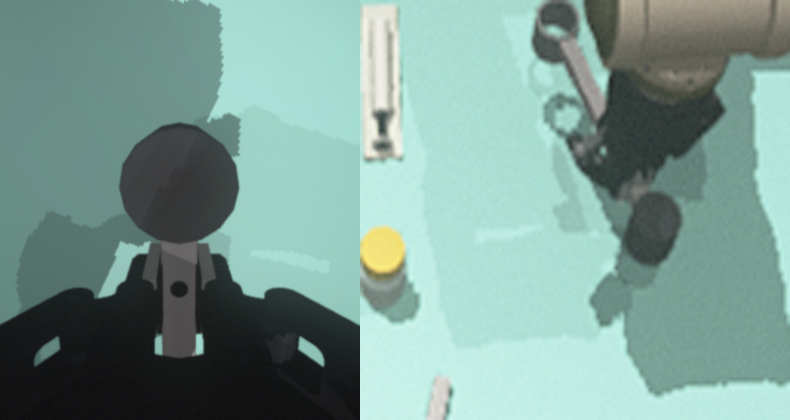

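The picture shows the bar held at the dot (image 279,289) between the pads, with the weight ahead at (279,182). I check levelness by projecting a level model.

Run:
```python
from h import *
u=np.array([.902,.432]);b=np.array([.5672,.209])
for t in(-.1,0,.1):   # tilt: weight down positive
    L=.0785
    def P(a,z): # along bar, height rel. balance centre
        x=a*np.cos(t)+z*np.sin(t)*1; zz=-a*np.sin(t)+z*np.cos(t)
        return proj("wrist",[*(b+u*x),.026+L+zz]).round(0).tolist()
    print(t,"dot",P(0,.008),"weight far",P(.062,.018),"near",P(.022,.018))
```

```text
-0.1 dot [279.0, 289.0] weight far [279.0, 134.0] near [279.0, 252.0]
0 dot [279.0, 288.0] weight far [279.0, 126.0] near [279.0, 245.0]
0.1 dot [279.0, 286.0] weight far [279.0, 121.0] near [279.0, 238.0]
```

Level within about 0.03 rad. Lift, turn, then carry to the fork.

```bash
python3 -m creep '[{"dx":0,"dy":0,"dz":-0.04,"twist":0,"hand":-1},{"dx":0,"dy":0,"dz":-0.06,"twist":0.02,"hand":-1},{"dx":0,"dy":0,"dz":-0.05,"twist":0.04,"hand":-1},{"dx":0,"dy":0,"dz":-0.03,"twist":0.06,"hand":-1},{"dx":0,"dy":0,"dz":0,"twist":0.06,"hand":-1},{"dx":0,"dy":0,"dz":0,"twist":0.06,"hand":-1},{"dx":0,"dy":0,"dz":0,"twist":0.06,"hand":-1},{"dx":0,"dy":0,"dz":0,"twist":0.06,"hand":-1},{"dx":0,"dy":0,"dz":0,"twist":0.06,"hand":-1},{"dx":0,"dy":0,"dz":0,"twist":0.05,"hand":-1},{"dx":0,"dy":0,"dz":0,"twist":0.03,"hand":-1},{"dx":0,"dy":0,"dz":0,"twist":0,"hand":-1}]'
python3 -m creep '[{"dx":0.01,"dy":0.018,"dz":0,"twist":0,"hand":-1},{"dx":0.025,"dy":0.045,"dz":0,"twist":0,"hand":-1},{"dx":0.039,"dy":0.07,"dz":0,"twist":0,"hand":-1},{"dx":0.039,"dy":0.07,"dz":0,"twist":0,"hand":-1},{"dx":0.039,"dy":0.07,"dz":0,"twist":0,"hand":-1},{"dx":0.039,"dy":0.07,"dz":0,"twist":0,"hand":-1},{"dx":0.039,"dy":0.07,"dz":0,"twist":0,"hand":-1},{"dx":0.039,"dy":0.07,"dz":0,"twist":0,"hand":-1},{"dx":0.039,"dy":0.07,"dz":0,"twist":0,"hand":-1},{"dx":0.039,"dy":0.07,"dz":0,"twist":0,"hand":-1},{"dx":0.039,"dy":0.07,"dz":0,"twist":0,"hand":-1},{"dx":0.028,"dy":0.05,"dz":0,"twist":0,"hand":-1},{"dx":0.014,"dy":0.025,"dz":0,"twist":0,"hand":-1},{"dx":0,"dy":0,"dz":0,"twist":0,"hand":-1},{"dx":0,"dy":0,"dz":0,"twist":0,"hand":-1}]'
```

```text
time: 16.27
ee_pos: [0.5669, 0.2092, 0.351]
tool_rot: [0.986, -0.168, -0.0, 0.0]
ft_force: [-0.7, 0.3, -8.2]
width: 0.0125
gripper_force: 78.7
time: 18.15
ee_pos: [0.6414, -0.2229, 0.3512]
tool_rot: [0.986, -0.168, -0.0, -0.0]
ft_force: [-0.1, -0.4, -8.4]
width: 0.0127
gripper_force: 78.8
```

```bash
python3 -m creep '[{"dx":-0.007,"dy":0.007,"dz":0,"twist":0.008,"hand":-1},{"dx":0,"dy":0,"dz":0.02,"twist":0,"hand":-1},{"dx":0,"dy":0,"dz":0.03,"twist":0,"hand":-1},{"dx":0,"dy":0,"dz":0.02,"twist":0,"hand":-1},{"dx":0,"dy":0,"dz":0.01,"twist":0,"hand":-1},{"dx":0,"dy":0,"dz":0,"twist":0,"hand":-1},{"dx":0,"dy":0,"dz":0,"twist":0,"hand":-1},{"dx":0,"dy":0,"dz":0,"twist":0,"hand":-1},{"dx":0,"dy":0,"dz":0,"twist":0,"hand":-1}]'
python3 - <<'E'
from look import *
look("w8",dict(balance=.155))
t=arm.camera("scene");p=arm.spot_point("scene","balance");print([(d["score"],d["position"]) for d in p],proj("scene",[.637,-.225,.155]))
s=cv2.resize(t[160:310,130:280],(420,420),interpolation=2)
cv2.imwrite("pics/c8.png",np.hstack([cv2.imread("pics/w8.png")[:,100:460],s]))
E
```

```text
time: 19.27
ee_pos: [0.6369, -0.2262, 0.3114]
tool_rot: [0.985, -0.175, 0.0, 0.0]
ft_force: [-0.2, 0.8, -8.6]
width: 0.0123
gripper_force: 78.9
{'time': np.float64(19.275), 'q': array([-0.5141,  0.7235,  1.0994,  0.    ,  1.3183,  1.4076]), 'ee_pos': array([ 0.6369, -0.2262,  0.3114]), 'ft_force': array([-0.2002,  0.7567, -8.5607]), 'width': np.float64(0.0123), 'gripper_force': np.float64(78.8556)}
[[0.939, -0.344, 0.0], [-0.344, -0.939, -0.0], [0.0, 0.0, -1.0]]
balance [(0.83, [279.0, 276.0], [0.6378, -0.2271])]
[(0.85, [189.5, 231.9]), (0.75, [383.5, 141.1])] [189.89486506 232.05618755]
```

View pics/c8.png

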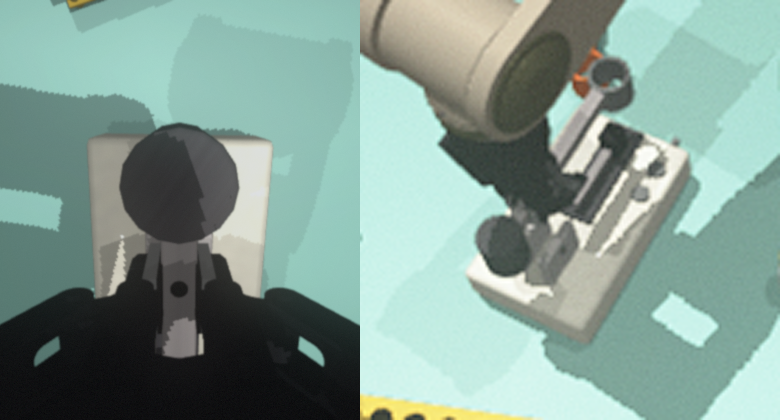

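The picture shows the weight at (279,182) and the dot at (279,289), both unchanged, so the bar hasn't slipped and is still level. It is centred on and parallel to the mixer, and the scene view agrees with the target pixel (190,232). The lock is drawn, so I hand in.

```bash
python3 -c "
from bench import arm
print(arm.sign_off())"
```

```text
the job is handed in; nothing more can be done
None
```

I drew the transport lock to its end stop and handed the job in with the rocker held level and still about 60 mm above the fork, centred and in line with the slot; the sign-off returned no verdict.

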